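# Light the drying crib and hold its gate ajar

### The job

Turn the bench lamp by the black ball on its tail, swivelling and tilting it until it shines straight at the keeper of the drying crib's bolt. Then take the sagging bolt by its wooden knob, lift it over the keeper's bent-up lip while drawing it back clear of the keeper, without wrenching it against the keeper, and pull the spring-closed gate about a hand's width (roughly 100 mm) ajar. Finish while still holding the gate ajar with the gripper, with the lamp still shining at the keeper, and leave the other things on the bench where they are.

Things in the scene. Friction and masses are not known exactly. Their poses are not given: they have to be found in the camera images.
- crib: Drying crib standing fixed on the bench: pine frame 380 wide (its y) x 200 deep (its x) x 255 tall, wire mesh sides and back, open top. Origin: centre of its underside. Its -x face is the front with the gate, towards the robot; +y points from the gate's hinge side to its free side, along the bolt.
- gate: The gate leaf with all it carries (bolt and knob): pine frame 290 wide x 225 tall x 20 thick, from 25 to 250 above the bench, wire mesh infill. Origin: on the hinge axis at the height of the crib's underside; +y runs along the leaf to its free edge (293 from the axis), +x through the leaf into the crib; axes match the crib's when shut.
- gate_angle (a joint): Gate angle in rad: 0 shut, positive = free edge swung out towards the robot (turns about +z of the crib). Spring hinges always push it shut: about 3 N needed at the knob at 0.35 rad. 0.35 rad puts the free edge about 100 mm out.
- gate_hinge (a point): Point on the gate's upright hinge axis, 226 above the crib's underside; crib frame x -100, y -148.
- bolt (a joint): How far the bolt is drawn back, m: 0 to 0.004 at the start (shot), 0.050 fully back. It slides towards the hinge side (crib -y when shut). Without lifting it stops dead at about 0.008, where its nose catches on the lip; the nose is clear of the keeper from 0.034 on. Friction about 1.5 N: it stays where it is left.
- bolt_rod (a joint): Lift angle of the bolt about its tail pin, rad: 0 = sagged (at rest, nose 0.05 rad below level), up to 0.14. The knob is 100 in front of the tail pin, so 0.01 rad raises it 1 mm. The nose passes over the lip from 0.045 on (knob raised 4.5 mm); 8 to 11 mm is good. About 2 to 4 N at the knob lifts it; let go, it drops.
- bolt_knob (a point): Grip point in the middle of the turned wooden knob on the bolt (cylinder 22 diameter, 28 long, with a rim of 30 diameter at its outer end), axis square to the gate, 60 in front of the gate's face and about 221 above the bench, 29 below the gate's top. Free all round. At the start 265 from the hinge axis along the leaf.
- bolt_nose (a point): Tip of the steel bolt (18 diameter round rod, lying 15 in front of the gate's face). A 7 deep notch in its underside, from 18 to 42 behind the tip, sits over the keeper's lip.
- keeper_lip (a point): The keeper is a bent steel cradle, open at the top, on the front of the crib's free-side post; its front cheek stops the gate while the bolt's nose lies in it. This point: middle of the top edge of its bent-up lip (5 thick along the bolt, 23 wide), 308 from the hinge axis along the front, 216 above the bench. The lamp is to shine at this point.
- lamp_pivot (a point): Crossing of the lamp's swivel axis (upright post) and tilt axis, 240 above the bench. Its frame is that of the lamp head: +x is where the lamp shines, +y its tilt axis. Shade 84 diameter, reaching 95 in front of the pivot. The lamp's foot is screwed to the bench.
- lamp_ball (a point): Centre of the black ball (26 diameter) at the end of the lamp head's tail rod (10 diameter), 100 straight behind the pivot (head frame x = -100). The handle for swivelling and tilting the head.
- lamp_post (a joint): Lamp swivel, rad, positive turns counter-clockwise seen from above. Stiff: stays where it is left (about 1.2 N at the ball).
- lamp_head (a joint): Lamp tilt, rad: 0 = shines level, positive = shines downwards (the ball rises). Range -0.6 to 1.1. Stiff: stays where it is left (about 3 to 4 N at the ball).
- gouge: Turning gouge lying on the bench, 410 long, 29 high, wooden handle 250 long towards its -x; origin at the ferrule. Leave alone.
- wax_tin: Tin 72 diameter, 55 high, standing beside the crib's free-side post. Leave alone.
- sanding_block: Cork block 110 x 60 x 32. Leave alone.
- chuck_key: T-shaped steel key, 100 x 110 x 13, lying. Leave alone.
- egg_cup: Turned wooden egg cup 48 diameter, 68 high. Leave alone.
- mallet: Turned wooden mallet standing on its head, 100 diameter, 240 high. Leave alone.
- chuck: Four-jaw lathe chuck 100 diameter, 67 high, lying on its back. Leave alone.

How it is judged:
By the outcome, as a careful person would: the job done as asked, in the order asked, and still so for the second after the job is handed in, while the arm keeps its last pose, push and grip.
It also fails if it takes over 48 s, if anything falls off the work surface, if the arm or the gripper's body presses on something with over 40 N, if the wrist force passes 120 N, or if a joint passes its speed limit or range.

### The arm

A 6-joint arm with a two-finger parallel gripper is mounted at the origin on the work surface. World frame = base frame: x ahead of the robot, y to its left, z up, the work surface at z = 0. Lengths are in m, angles in degrees, forces in N, time in s.
With the tool pointing down it reaches from about 0.4 to 0.825 m from the base axis. Payload 7 kg.
Tool frame: the origin (TCP) lies at the very end of the fingers, on their centre line; the grasp point (between the pads) lies 19 mm behind it (ctrl.grip_point_offset is the distance from the TCP to the grasp point, in m); x points along the fingers, z is the direction in which the jaws open and shut, and the axes are right-handed (so a half turn about x gives the same grasp; the last joint's range is limited). The gripper opens to 88 mm and grips with 3 to 60 N. Pads are 19 mm wide; open, the fingers measure 130 mm over their backs; the gripper's body (78 mm by 193 mm) begins 47 mm behind the grasp point.
Start: joints at [85.262, 20.546, 0.682, 0, -70.136, -16.507], TCP at [0.245, 0.629, 0.227] pointing down, gripper open.
Joint ranges: [-176.03, 176.03], [-82.01, 121.73], [-58.28, 71.71], [-173.87, 95.51], [-174.79, -0.11], [-173.66, 173.66]. Speed limits (degrees/s): [136.94, 136.94, 172.46, 180, 180, 180].

### API

Orientations are given as [roll, pitch, yaw] about the fixed x, y, z axes, in that order (R = Rz(yaw) Ry(pitch) Rx(roll)).
In Python, from plant import get_obs, snapshot, calibration, close_job, ctrl gives the robot as it stands.
- The arm moves only by the tool move_arm, never from a script. Its argument "commands" is a list that holds one entry, the list of rows, each a list of 4 numbers: the shift along the tool's x, y, z in cm, then the turn about the tool's x in rad. In form: [[[dx, dy, dz, spin], ...]]. A call has 1 to 8 rows; each row shifts and turns the commanded pose from where the row before left it, along the tool's axes as they then stand; what a row does not reach is not made up. A row lasts 1/10 s, in which the tool goes at most 50 mm and 8.59 degrees, less where a joint would pass 70% of its speed; a pose out of reach is approached as far as the arm can. A call with a gripper value outside its range is refused whole. "jaw" is the finger opening in cm, from 0 to 8.76, set as the call begins (left out, the last holds). The fingers move at their own pace and stop on an object; the grip force is fixed at half the most. Time passes only in rows, so rows that do not move let the fingers close. It gives the time, the measured TCP pose, the force and the opening at its end, in the units of the state.
- get_obs(): the state, without advancing time (a new reading comes with each control period).
- snapshot(name): name is "scene" or "top"; returns (picture, depth): 384x512x3 uint8, red, green, blue; 384x512 float32, m along the optical axis (not along the pixel's ray), 0 where there is no reading.
- calibration(name): a dict with "mtx" (3x3 intrinsics, pixels), "T" (4x4, takes a point from camera to world coordinates). Camera axes: x right, y up, looking along -z (the intrinsics and any distortion apply to the point x, -y, -z); pixel columns grow to the right and rows downward; lengths in m; the calibration is good to about 2 mm. A picture is of the moment at which its call begins. calibration takes no time and is no camera call.
- close_job(): hands the job in, once; it reports no verdict.
The state is a dict: "clock": time; "joint_pos": joint angles; "qvel": joint speeds; "tau": joint torques, N m; "tool_pos": TCP position; "orientation": TCP orientation; "force": force on the tool from outside, world axes, zero at the start; "moment": the same for the moment, N m; "opening": finger opening in m.
Only numpy, scipy, OpenCV 4.12 (cv2) and the standard library are available. Lean on these libraries where they do the work, as an engineer would, in place of code of your own. Each camera call takes 0.05 s, during which the arm holds its last target. There are 200 camera calls.

## Working session

There is one attempt and no reset: what is moved stays moved. The work goes in short steps, Python scripts to look and compute and a tool call to move; the robot and the scene stay as the last step left them, time stands still between calls to the robot, and variables do not carry over. Pictures are saved under pics/ and viewed, about 8 in all and at most 12, crops included, and the job is handed in when it is done.

Besides the shell and the picture viewer there is one more tool, called after ">>>" as name([rows], argument=value, ...), one row to a line, values as JSON. move_arm: Moves the arm, as the interface text tells. Its arguments: {"type":"object","properties":{"commands":{"type":"array"},"jaw":{"type":"number"}},"required":["commands"]}

```bash
mkdir -p pics; ls; cat > h.py <<'E'
import numpy as np, cv2
from plant import get_obs, snapshot, calibration, close_job, ctrl
from scipy.spatial.transform import Rotation as Rn
def cloud(name,d):
    c=calibration(name);K=np.array(c["mtx"]);T=np.array(c["T"])
    v,u=np.mgrid[0:384,0:512]
    P=np.stack([(u-K[0,2])/K[0,0]*d,-(v-K[1,2])/K[1,1]*d,-d],-1)
    W=P@T[:3,:3].T+T[:3,3]
    W[d==0]=np.nan
    return W
def proj(name,p):
    c=calibration(name);K=np.array(c["mtx"]);T=np.linalg.inv(np.array(c["T"]))
    q=T[:3,:3]@np.array(p)+T[:3,3]
    return K[0,0]*q[0]/-q[2]+K[0,2],K[1,1]*q[1]/q[2]+K[1,2]
E
python3 - <<'E'
from h import *
for n in("scene","top"):
    p,d=snapshot(n);np.savez("%s0.npz"%n,p=p,d=d)
    cv2.imwrite("pics/%s0.png"%n,cv2.resize(p[:,:,::-1],(800,600),interpolation=cv2.INTER_CUBIC))
    c=calibration(n);print(n,{k:(np.round(v,4).tolist() if not isinstance(v,str) else v) for k,v in c.items()},(d==0).mean())
print(get_obs())
E
```

```text
pics
scene {'mtx': [[390.1856, 0.0, 252.3186], [0.0, 390.1856, 197.5734], [0.0, 0.0, 1.0]], 'T': [[-0.6912, -0.5749, 0.4379, 1.1408], [0.7226, -0.554, 0.4133, 0.5008], [0.005, 0.6021, 0.7984, 1.1971], [0.0, 0.0, 0.0, 1.0]]} 0.00396728515625
top {'mtx': [[442.9666, 0.0, 253.1016], [0.0, 442.9666, 194.9957], [0.0, 0.0, 1.0]], 'T': [[0.027, 0.9899, -0.1394, 0.3749], [-0.9996, 0.0253, -0.0137, -0.0541], [-0.0101, 0.1397, 0.9901, 1.3972], [0.0, 0.0, 0.0, 1.0]]} 0.004160563151041667
{'clock': 0.1, 'joint_pos': array([ 8.52626064e+01,  2.05887677e+01,  6.40029981e-01, -1.80634783e-02,
       -7.01351289e+01, -1.65060974e+01]), 'qvel': array([ 0.03738917, -0.05743922,  0.06944415,  0.03238509,  0.07078369,
       -0.03802158]), 'tau': array([-1.35535091e-03, -5.84164846e+01,  2.93754673e+01,  7.01555371e+00,
        1.01751310e-02, -4.63480603e-05]), 'tool_pos': array([0.24444881, 0.62872589, 0.22570677]), 'orientation': array([   5.06080957,   89.91443096, -106.18883184]), 'force': array([ 0.40389463, -0.02086185, -0.09266455]), 'moment': array([ 0.01918188, -0.00305719, -0.01949962]), 'opening': 0.08762477164470639}
```

View pics/scene0.png

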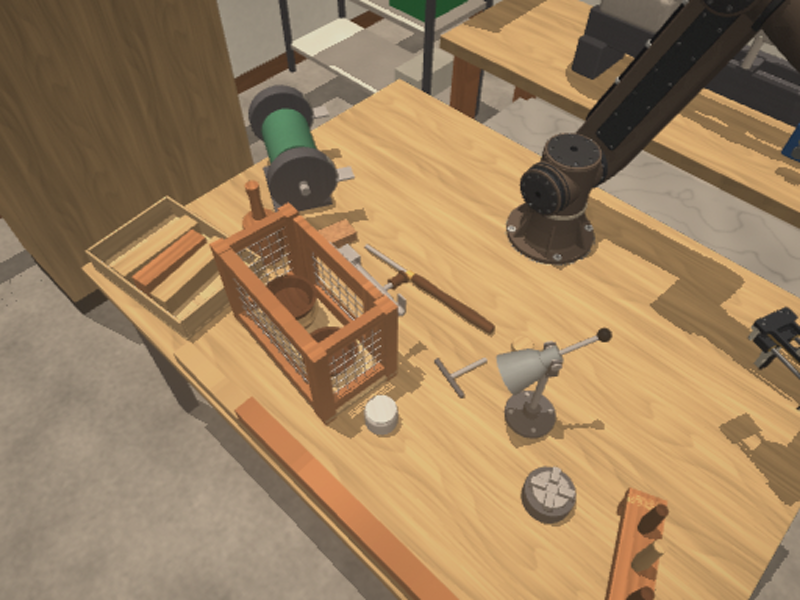

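View pics/top0.png

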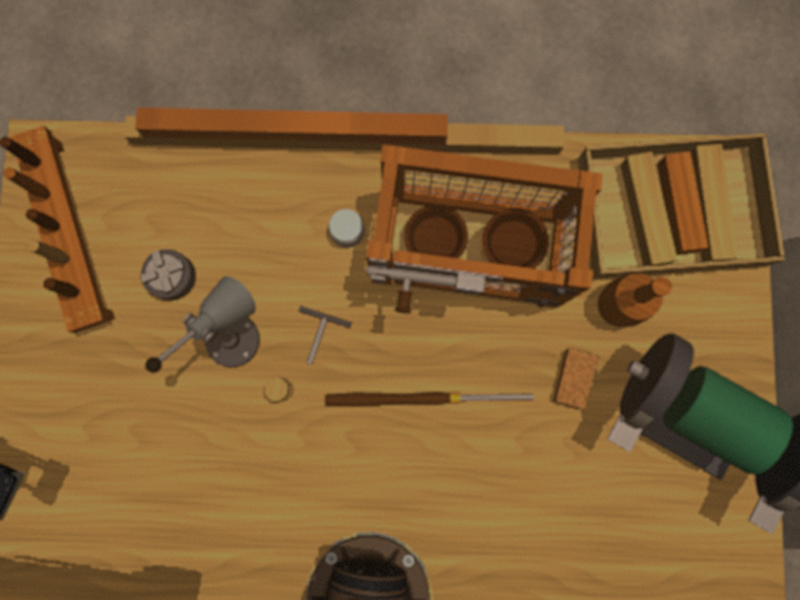

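The scene view shows the lamp with its ball at about (604,335) and the crib on the left. The top view has the ball at (153,365), the knob at (403,297), the keeper at about (375,270) and the hinge post at (580,280). Next I measure these.

```bash
python3 - <<'E'
from h import *
W={};P={}
for n in("scene","top"):
    z=np.load(n+"0.npz");W[n]=cloud(n,z["d"]);P[n]=z["p"]
    hsv=cv2.cvtColor(P[n],cv2.COLOR_RGB2HSV)
    C=np.array(calibration(n)["T"])[:3,3]
    # ball: dark, z>0.15
    cu,cv={"scene":(387,214),"top":(98,234)}[n]
    m=np.zeros((384,512),bool);m[cv-12:cv+13,cu-12:cu+13]=1
    m&=(hsv[...,2]<60)&(W[n][...,2]>0.12)
    pts=W[n][m];vv,uu=np.nonzero(m)
    near=np.median(pts,0);ray=(near-C)/np.linalg.norm(near-C)
    print(n,"ball px",uu.mean().round(1),vv.mean().round(1),m.sum(),"centre",(near+ray*0.010).round(4))
# crib top
w=W["top"];m=(abs(w[...,2]-0.253)<0.006)&(w[...,0]>0.4)&(w[...,1]<0.1)&(w[...,1]>-.6)
k,l,s,c=cv2.connectedComponentsWithStats(m.astype(np.uint8),connectivity=8)
i=1+np.argmax(s[1:,4]);print("crib px",s[i]);pts=w[l==i][:,:2].astype(np.float32)
r=cv2.minAreaRect(pts);print("crib rect",r,cv2.boxPoints(r).round(4).tolist())
# local height patches
for n,boxes in {"top":{"knob":(250,180,268,202),"lampfoot":(132,200,166,236),"post":(232,160,255,182)}}.items():
    for b,(x0,y0,x1,y1) in boxes.items():
        print(b);print((W[n][y0:y1:2,x0:x1:2,2]*1000).round(0).astype(int))
# lamp shade points
for n in W:
    w=W[n];m=(w[...,2]>0.13)&(w[...,1]>0.2)&(w[...,1]<0.5)&(w[...,0]>0.3)&(w[...,0]<0.75)
    print(n,"lamp n",m.sum(),w[m].min(0).round(3),w[m].max(0).round(3))
E
```

```text
scene ball px nan nan 0 centre [nan nan nan]
top ball px 98.0 233.2 60 centre [0.4244 0.3448 0.294 ]
crib px [ 235   92  151   92 2805]
crib rect ((0.6942377090454102, -0.1862926483154297), (0.3802858591079712, 0.2044721394777298), 83.60177612304688) [[0.571399986743927, -0.36390000581741333], [0.7746000289916992, -0.38659998774528503], [0.8169999718666077, -0.008700000122189522], [0.6137999892234802, 0.014100000262260437]]
knob
[[                  34                   18                   43
                    55                  222                  226
                   223                   75                   73]
 [                   0                    5                    7
                    14                  225 -9223372036854775808
                   223                   32                   38]
 [                  -1                   -4                    0
  -9223372036854775808                  228                  226
                    -4                   -4                   -4]
 [                   5                   -4                   -4
              
[... 8307 characters left out ...]
4 254 250]
 [ -2   0 227 247 251 256 250 257 247 207 254 248]
 [  5   3 201 219 226 230 235 238 225 190 233 254]
 [  0   2 223 221 223 207 204 224 200 169 203 221]
 [ -4   0 224 229 226 224 229 226 226 226 230 228]
 [ -2  -1 224 226 227 226 227 223 224 230 231 230]
 [  1   3  -2 241 240 203 215 212 103 225 226 227]
 [ -1  -1  -1 224 230 235 242 229  66  73  76  87]
 [  1   3  -5  -2  13 198 208 207  36  34  18  43]]
scene lamp n 1091 [0.414 0.211 0.13 ] [0.585 0.358 0.306]
top lamp n 1281 [0.414 0.206 0.13 ] [0.587 0.356 0.308]
  return _methods._mean(a, axis=axis, dtype=dtype,
  ret = um.true_divide(
<stdin>:13: RuntimeWarning: Mean of empty slice.
  ret = ret.dtype.type(ret / rcount)
<stdin>:22: RuntimeWarning: invalid value encountered in cast
```

```bash
python3 - <<'E'
from h import *
a=np.load("top0.npz")["p"][130:260,80:280,::-1];b=np.load("scene0.npz")["p"][110:300,130:410,::-1]
cv2.imwrite("pics/c1.png",cv2.resize(a,(800,520),interpolation=cv2.INTER_CUBIC))
E
```

```text
(no output)
```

View pics/c1.png

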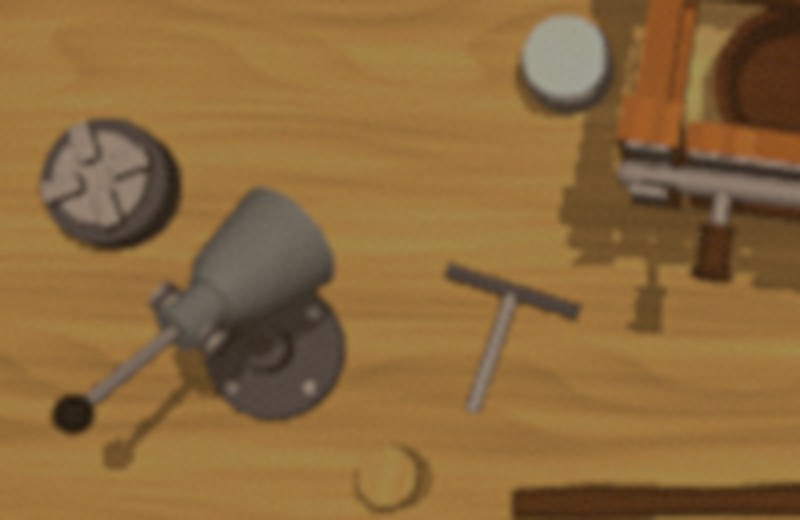

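The crop shows the foot centre at crop (272,350), i.e. top px (148,217.5). The ball is at crop (73,413), the knob at (714,250) and the keeper at (648,175).

```bash
python3 - <<'E' 2>/dev/null
from h import *
np.set_printoptions(suppress=True)
W={};H={}
for n in("scene","top"):
    z=np.load(n+"0.npz");W[n]=cloud(n,z["d"]);H[n]=cv2.cvtColor(z["p"],cv2.COLOR_RGB2HSV)
# ball in both by cloud near estimate
for n in W:
    d=np.linalg.norm(W[n]-[.4244,.3448,.294],axis=-1);m=d<0.019
    p=W[n][m];A=np.c_[2*p,np.ones(len(p))];s=np.linalg.lstsq(A,(p**2).sum(1),rcond=None)[0]
    vv,uu=np.nonzero(m);print(n,"ball n",m.sum(),"sphere",s[:3].round(4),"r",np.sqrt(s[3]+s[:3]@s[:3]).round(4),"px",uu.mean().round(1),vv.mean().round(1),"proj",np.round(proj(n,[.4244,.3448,.294]),1))
    C=np.array(calibration(n)["T"])[:3,3];near=np.median(p,0);ray=(near-C)/np.linalg.norm(near-C);print((near+ray*.009).round(4))
# foot: circle points z 8..22mm
for n in W:
    w=W[n];m=(abs(w[...,2]-.016)<.008)&(np.hypot(w[...,0]-.48,w[...,1]-.24)<.09)
    k,l,s,c=cv2.connectedComponentsWithStats(m.astype(np.uint8));i=1+np.argmax(s[1:,4])
    q=w[l==i][:,:2].astype(np.float32);print(n,"foot",len(q),cv2.minEnclosingCircle(q))
yaw=np.radians(-6.4);ctr=np.array([.6942,-.1863]);R=np.array([[np.cos(yaw),-np.sin(yaw)],[np.sin(yaw),np.cos(yaw)]])
for n in W:
    w=W[n];c=np.concatenate([(w[...,:2]-ctr)@R,w[...,2:]],-1)
    fr=(c[...,0]<-.1)&(c[...,0]>-.22)&(abs(c[...,1])<.22)&(c[...,2]>.19)
    m=fr&(c[...,0]<-.14);q=c[m];print(n,"knob n",m.sum(),q.min(0).round(4),q.max(0).round(4),np.median(q,0).round(4))
    m=fr&(c[...,2]>.205)&(H[n][...,1]<70)
    q=c[m];print(n,"steel",m.sum(),np.percentile(q,[1,50,99],axis=0).round(4).tolist())
    m=(c[...,2]>.247)&(abs(c[...,1])<.13)&(c[...,0]<-.04)
    q=c[m];print(n,"toprail x",np.percentile(q[:,0],[2,98]).round(4))
# bolt slices top
w=W["top"];c=np.concatenate([(w[...,:2]-ctr)@R,w[...,2:]],-1)
for y in np.arange(.09,.2,.01):
    m=(abs(c[...,1]-y)<.004)&(c[...,0]<-.095)&(c[...,0]>-.2)&(c[...,2]>.18)
    q=c[m];q=q[np.argsort(q[:,0])];print(y.round(3),[(int(a*1000),int(b*1000)) for a,_,b in q][::2])
E
```

```text
scene ball n 78 sphere [0.4244 0.344  0.2918] r 0.0129 px 386.1 214.1 proj [386.5 213.7]
[0.424  0.3438 0.2921]
top ball n 96 sphere [0.4266 0.3448 0.2935] r 0.0128 px 98.5 232.2 proj [ 98.2 233.1]
[0.4268 0.3443 0.2931]
scene foot 496 ((0.491540789604187, 0.2923538088798523), 0.05517546087503433)
top foot 561 ((0.4900650978088379, 0.28776973485946655), 0.053782057017087936)
scene knob n 92 [-0.1823  0.1045  0.2134] [-0.1409  0.1324  0.238 ] [-0.1617  0.1219  0.2281]
scene steel 242 [[-0.1418, -0.0115, 0.2163], [-0.1179, 0.0682, 0.2335], [-0.1022, 0.1863, 0.2537]]
scene toprail x [-1.5153 -0.082 ]
top knob n 129 [-0.1789  0.1027  0.2114] [-0.1411  0.1301  0.2381] [-0.1614  0.1171  0.2299]
top steel 584 [[-0.1346, -0.1467, 0.2174], [-0.1159, 0.0659, 0.2322], [-0.1014, 0.1825, 0.2514]]
top toprail x [-0.6385 -0.0794]
0.09 [(-123, 227), (-121, 226), (-120, 224), (-118, 227), (-116, 232), (-115, 226), (-113, 229), (-110, 233), (-110, 228), (-107, 227), (-102, 216), (-101, 241), (-101, 244), (-101, 209), (-101, 223), (-100, 246), (-99, 255), (-97, 246), (-95, 251)]
0.1 [(-175, 216), (-122
[... 2480 characters left out ...]
7 [(-130, 229), (-129, 230), (-129, 215), (-129, 210), (-128, 237), (-126, 242), (-126, 241), (-118, 203), (-118, 212), (-117, 225), (-115, 225), (-115, 228), (-112, 227), (-110, 226), (-108, 221), (-103, 207), (-102, 234), (-102, 244), (-102, 229), (-101, 242), (-101, 211), (-100, 252), (-99, 253), (-98, 254), (-96, 254)]
0.18 [(-130, 212), (-129, 223), (-121, 224), (-121, 224), (-119, 223), (-116, 225), (-115, 224), (-114, 228), (-110, 222), (-110, 224), (-107, 221), (-103, 245), (-102, 248), (-101, 223), (-101, 249), (-101, 219), (-100, 254), (-100, 256), (-98, 258), (-97, 255), (-95, 259)]
0.19 [(-120, 225), (-115, 227), (-100, 233), (-98, 254), (-98, 240), (-98, 240), (-98, 209)]
0.2 []
```

```bash
cat >> h.py <<'E'
def plan(wps,p=None,yaw=None,spd=3.5,ref=None):
    """wps: (xyz of TCP, jaw yaw deg). prints rows [dx,dy,dz cm, spin rad] from measured (or given) pose; pose = pose*delta"""
    o=get_obs();R0=Rn.from_euler("xyz",o["orientation"],degrees=True)
    if p is None:p=o["tool_pos"]
    z=R0.as_matrix()[:,2];
    if yaw is None:yaw=np.degrees(np.arctan2(z[1],z[0]))
    print("from",np.round(p,4),"jaw yaw",round(yaw,2))
    for q,jy in wps:
        q=np.array(q);dj=(jy-yaw+90)%180-90
        n=int(max(np.ceil(np.linalg.norm(q-p)*100/spd),np.ceil(abs(dj)/8.0),1));st=(q-p)/n
        for i in range(n):
            a=np.radians(yaw);Z=np.array([np.cos(a),np.sin(a),0]);X=np.array([0,0,-1.]);Y=np.cross(Z,X)
            print([round(float(100*st@v),2) for v in(X,Y,Z)]+[round(float(-np.radians(dj/n)),4)],end=", ")
            yaw+=dj/n
        p=q;print(" ->",np.round(p,4),round(yaw,1),n)
E
python3 - <<'E'
from h import *
print(Rn.from_euler("xyz",get_obs()["orientation"],degrees=True).as_matrix().round(3), ctrl.grip_point_offset)
b=np.array([.4255,.3445,.2925])
plan([((.4255,.3445,.40),49.3),(b-[0,0,.019],49.3)])
E
```

```text
[[-0.     0.932 -0.362]
 [-0.001 -0.362 -0.932]
 [-1.     0.     0.001]] 0.0188
from [0.2444 0.6287 0.2257] jaw yaw -111.25
[-1.58, 2.47, 1.81, 0.0309], [-1.58, 2.53, 1.73, 0.0309], [-1.58, 2.58, 1.66, 0.0309], [-1.58, 2.63, 1.58, 0.0309], [-1.58, 2.67, 1.49, 0.0309], [-1.58, 2.72, 1.41, 0.0309], [-1.58, 2.76, 1.33, 0.0309], [-1.58, 2.8, 1.24, 0.0309], [-1.58, 2.84, 1.15, 0.0309], [-1.58, 2.87, 1.06, 0.0309], [-1.58, 2.9, 0.98, 0.0309],  -> [0.4255 0.3445 0.4   ] -130.7 11
[3.16, 0.0, 0.0, -0.0], [3.16, 0.0, 0.0, -0.0], [3.16, 0.0, 0.0, -0.0], [3.16, 0.0, 0.0, -0.0],  -> [0.4255 0.3445 0.2735] -130.7 4
```

>>> move_arm([
  [[-3.5,0,0,0.05],[-3.5,0,0,0.05],[-3.5,2.5,1.8,0.05],[-3.5,2.6,1.7,0.05],[-3.4,2.7,1.6,0.05],[0,2.7,1.5,0.05],[0,2.8,1.4,0.04],[0,2.8,1.3,0]],
], jaw=7)

```text
clock: 0.9
tool_pos: [0.3264, 0.4602, 0.4005]
orientation: [-38.3, 90.0, -169.1]
force: [0.4, 0.2, 0.1]
opening: 0.0698
```

```bash
python3 - <<'E'
from h import *
plan([((.4255,.3445,.40),49.3)])
E
```

```text
from [0.3264 0.4602 0.4005] jaw yaw -130.8
[0.01, 3.01, 0.46, -0.0004], [0.01, 3.01, 0.46, -0.0004], [0.01, 3.01, 0.46, -0.0004], [0.01, 3.01, 0.46, -0.0004], [0.01, 3.01, 0.46, -0.0004],  -> [0.4255 0.3445 0.4   ] -130.7 5
```

>>> move_arm([
  [[0,3,0.46,0],[0,3,0.46,0],[0,3,0.46,0],[0,3,0.46,0],[0,3,0.46,0],[0,0,0,0]],
])

```text
clock: 1.5
tool_pos: [0.4262, 0.3439, 0.4005]
orientation: [38.1, 90.0, -92.8]
force: [0.4, 0.6, -0.3]
opening: 0.07
```

```bash
python3 - <<'E'
from h import *
plan([((.4255,.3445,.2735),49.3)])
E
```

```text
from [0.4262 0.3439 0.4005] jaw yaw -130.88
[3.17, -0.02, 0.0, -0.0008], [3.17, -0.02, 0.0, -0.0008], [3.17, -0.02, 0.0, -0.0008], [3.17, -0.02, 0.0, -0.0008],  -> [0.4255 0.3445 0.2735] -130.7 4
```

>>> move_arm([
  [[3,0,0,0],[3,0,0,0],[3,0,0,0],[2.5,0,0,0],[1.2,0,0,0],[0,0,0,0]],
])

```text
clock: 2.1
tool_pos: [0.4241, 0.3459, 0.272]
orientation: [4.3, 89.8, -126.4]
force: [0.7, -1.0, 0.7]
opening: 0.0699
```

>>> move_arm([
  [[0,0,0,0],[0,0,0,0],[0,0,0,0],[0,0,0,0],[0,0,0,0],[0,0,0,0],[0,0,0,0],[0,0,0,0]],
], jaw=0)

```text
clock: 2.9
tool_pos: [0.4245, 0.3462, 0.2736]
orientation: [-18.4, 90.0, -149.1]
force: [-2.5, -0.9, 0.6]
opening: 0.0246
```

```bash
python3 - <<'E'
from h import *
print(get_obs())
P=np.array([.49,.289,.24]);L=np.array([.5977,-.0145,.216])
d0=P-[.4255,.3445,.2925];d1=L-P
y0,y1=np.arctan2(d0[1],d0[0]),np.arctan2(d1[1],d1[0]);t0=np.arctan2(-d0[2],np.hypot(*d0[:2]));t1=np.arctan2(-d1[2],np.hypot(*d1[:2]))
print(np.degrees([y0,y1,t0,t1]))
f=lambda y,t:P-.1*np.array([np.cos(t)*np.cos(y),np.cos(t)*np.sin(y),-np.sin(t)])
off=get_obs()["tool_pos"]-f(y0,t0);print("off",off.round(4))
w=[(f(y0+(y1-y0)*s,t0+(t1-t0)*s)+off, np.degrees(y0+(y1-y0)*s)+90) for s in np.linspace(0,1,9)[1:]]
plan(w)
E
```

```text
{'clock': 2.9, 'joint_pos': array([ 5.96797631e+01,  6.94133015e+00, -1.11909017e+01, -1.24546036e-02,
       -7.18892971e+01, -1.04059446e+01]), 'qvel': array([ 0.00758468,  0.05780655, -0.03886408, -0.00323537,  0.02895127,
       -0.06292563]), 'tau': array([ -0.53745216, -38.35488081,  29.77320492,   7.50300407,
         0.79267921,   0.08105199]), 'tool_pos': array([0.42454142, 0.3461536 , 0.27363248]), 'orientation': array([ -18.39458076,   89.97543159, -149.12463599]), 'force': array([-2.48587064, -0.88693179,  0.64901952]), 'moment': array([-0.25745509,  0.97283198, -0.01762998]), 'opening': 0.024572742630949843}
[-40.71084667 -70.46226332  31.67398803   4.26204722]
off [-0.0009  0.0016 -0.0189]
from [0.4245 0.3462 0.2736] jaw yaw -130.73
[0.52, -0.28, -0.57, 0.0646],  -> [0.4261 0.3523 0.2685] -134.4 1
[0.53, -0.25, -0.59, 0.0649],  -> [0.4285 0.3583 0.2631] -138.1 1
[0.55, -0.22, -0.6, 0.0649],  -> [0.4316 0.3639 0.2576] -141.9 1
[0.56, -0.18, -0.62, 0.0649],  -> [0.4353 0.3691 0.252 ] -145.6 1
[0.57, -0.15, -0.63, 0.0649],  -> [0.4396 0.3739 0.2462] -149.3 1
[0.58, -0.11, -0.64, 0.0649],  -> [0.4445 0.3781 0.2404] -153.0 1
[0.59, -0.08, -0.64, 0.0649],  -> [0.4499 0.3817 0.2345] -156.7 1
[0.59, -0.04, -0.65, 0.0649],  -> [0.4557 0.3846 0.2286] -160.5 1
```

>>> move_arm([
  [[0.52,-0.28,-0.57,0.065],[0.53,-0.25,-0.59,0.065],[0.55,-0.22,-0.6,0.065],[0.56,-0.18,-0.62,0.065],[0.57,-0.15,-0.63,0.065],[0.58,-0.11,-0.64,0.065],[0.59,-0.08,-0.64,0.065],[0.59,-0.04,-0.65,0.065]],
])

```text
clock: 3.7
tool_pos: [0.4566, 0.3856, 0.2294]
orientation: [-158.1, 89.9, 41.3]
force: [-2.0, -0.1, 5.5]
opening: 0.0239
```

>>> move_arm([
  [[0,0,0,0],[0,0,0,0]],
])

```text
clock: 3.9
tool_pos: [0.4561, 0.3855, 0.2285]
orientation: [-129.8, 89.9, 69.7]
force: [0.9, 2.6, -0.4]
opening: 0.0243
```

```bash
cat > lamp.py <<'E'
from h import *
def run(tag,guess,view=True):
    for n in("scene","top"):
        p,d=snapshot(n);np.savez("%s_%s.npz"%(n,tag),p=p,d=d);w=cloud(n,d)
        m=np.linalg.norm(w-guess,axis=-1)<.019;q=w[m]
        if len(q)>15:
            c=np.array(calibration(n)["T"])[:3,3];near=np.median(q,0);ray=(near-c)/np.linalg.norm(near-c)
            print(n,"ball",len(q),(near+ray*.009).round(4))
        # shade: cloud between pivot and 95mm ahead
        e=np.array([.49,.289,.24])
        m=(w[...,2]>.18)&(np.linalg.norm(w-e,axis=-1)<.115);q=w[m];q=q[(q-e)@(e-guess)>.002]
        # cone axis from symmetric cross-section: fit in slices via sphere/cone residual
        from scipy.optimize import least_squares
        def res(x):
            a=np.array([np.cos(x[1])*np.cos(x[0]),np.cos(x[1])*np.sin(x[0]),-np.sin(x[1])])
            s=(q-e)@a;r=np.linalg.norm((q-e)-s[:,None]*a,axis=1);return r-np.interp(s,[0,.03,.095],[x[2],x[3],x[4]])
        v=e-guess;s=least_squares(res,[np.arctan2(v[1],v[0]),np.arctan2(-v[2],np.hypot(*v[:2])),.02,.025,.042],loss="soft_l1",f_scale=.002)
        print(n,"shade",len(q),"yaw,tilt",np.degrees(s.x[:2]).round(2),"radii",s.x[2:].round(4),"cost",s.cost/len(q))
E
python3 - <<'E'
from lamp import *
print(get_obs()["tool_pos"],get_obs()["force"],get_obs()["opening"])
run("l1",np.array([.4567,.383,.2474]))
plan([((.4557,.3846,.2286),-160.46)])
a=np.load("scene_l1.npz")["p"][180:290,290:430,::-1]
cv2.imwrite("pics/l1.png",cv2.resize(a,(700,550),interpolation=cv2.INTER_CUBIC))
E
```

```text
[0.45609355 0.38546005 0.22853911] [ 0.93299687  2.58642901 -0.36067069] 0.024293924309406377
scene shade 611 yaw,tilt [-69.57   4.95] radii [0.0042 0.0288 0.0419] cost 1.2491913372800181e-06
top ball 21 [0.4656 0.3836 0.2491]
top shade 764 yaw,tilt [-67.98   3.19] radii [0.0021 0.0284 0.0403] cost 1.4398722844929088e-06
from [0.456  0.3854 0.2288] jaw yaw -160.42
[0.02, 0.07, 0.05, 0.0007],  -> [0.4557 0.3846 0.2286] -160.5 1
```

View pics/l1.png

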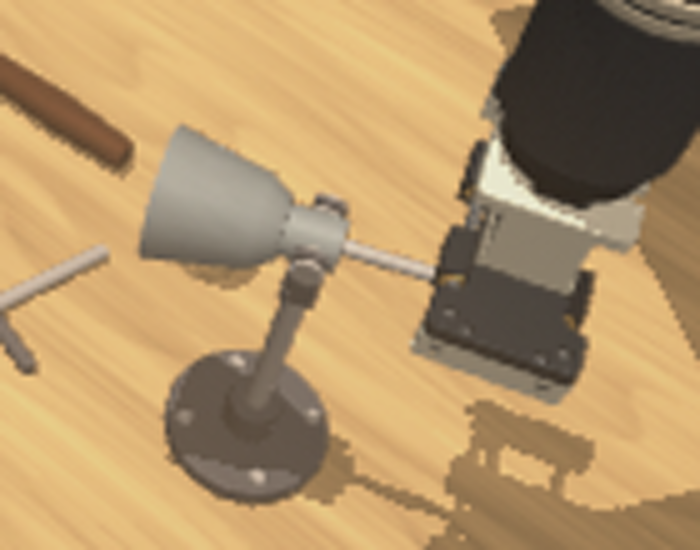

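The ball stayed in the grip and the head swivelled along with it. I'll release, rise clear, and measure the free ball.

>>> move_arm([
  [[0,0,0,0],[0,0,0,0],[0,0,0,0],[0,0,0,0],[-2,0,0,0],[-3.5,0,0,0],[-4,0,0,0],[-4,0,0,0]],
], jaw=6)

```text
clock: 4.8
tool_pos: [0.4557, 0.3843, 0.365]
orientation: [46.4, 90.0, -114.1]
force: [0.1, 0.6, 0.1]
opening: 0.0599
```

>>> move_arm([
  [[0,-4,0,0],[0,-4.5,0,0],[0,-4.5,0,0],[0,-4,0,0],[0,0,0,0]],
])

```text
clock: 5.3
tool_pos: [0.3971, 0.5487, 0.3614]
orientation: [36.5, 89.8, -123.8]
force: [0.3, -0.4, -0.4]
opening: 0.0598
```

```bash
cat >> lamp.py <<'E'
def ball(tag,g):
    B=[]
    for n in("scene","top"):
        z=np.load("%s_%s.npz"%(n,tag));w=cloud(n,z["d"]);c=np.array(calibration(n)["T"])[:3,3]
        m=np.linalg.norm(w-g,axis=-1)<.024
        m&=cv2.cvtColor(z["p"],cv2.COLOR_RGB2HSV)[...,2]<90
        p=w[m];
        if len(p)<20: print(n,"hidden",len(p));continue
        near=np.median(p,0);ray=(near-c)/np.linalg.norm(near-c);b=near+ray*.0095;B.append(b)
        print(n,len(p),b.round(4))
    b=np.mean(B,0);v=np.array([.49,.289,.24])-b
    print("dist",np.linalg.norm(v).round(4),"yaw,tilt",np.degrees([np.arctan2(v[1],v[0]),np.arctan2(-v[2],np.hypot(*v[:2]))]).round(2))
E
python3 - <<'E'
from lamp import *
g=np.array([.4567,.383,.2474])
print(get_obs()["tool_pos"]);run("l2",g);ball("l2",g)
print("old frame check");
for n in("scene","top"):
    import shutil;shutil.copy(n+"0.npz",n+"_o.npz")
ball("o",np.array([.4255,.3445,.2925]))
E
```

```text
[0.39714909 0.54865946 0.36137161]
scene ball 79 [0.4577 0.3839 0.247 ]
scene shade 605 yaw,tilt [-69.41   5.16] radii [0.0074 0.0288 0.0421] cost 1.2056938151387318e-06
top ball 92 [0.4597 0.3846 0.2488]
top shade 768 yaw,tilt [-67.96   3.35] radii [0.0008 0.0287 0.0404] cost 1.3304926858221938e-06
scene 54 [0.458  0.3859 0.2477]
top 66 [0.4572 0.3869 0.2499]
dist 0.103 yaw,tilt [-71.59   4.9 ]
old frame check
scene 56 [0.4239 0.3451 0.2925]
top 74 [0.4245 0.3448 0.2939]
dist 0.1014 yaw,tilt [-40.37  31.64]
```

```bash
python3 - <<'E'
from h import *
from scipy.optimize import least_squares
foot={"scene":np.array([.4915,.2924]),"top":np.array([.4900,.2878])}
lip={"scene":np.array([.5977,-.0105,.216]),"top":np.array([.5977,-.0145,.216])}
for n in foot:
    b={}
    for tag,g in(("o",[.4250,.3445,.2925]),("l2",[.4580,.3845,.2480])):
        z=np.load("%s_%s.npz"%(n,tag));w=cloud(n,z["d"]);c=np.array(calibration(n)["T"])[:3,3]
        p=w[np.linalg.norm(w-g,axis=-1)<.018]
        f=lambda x:np.linalg.norm(p-x,axis=1)-.013
        b[tag]=least_squares(f,g,loss="soft_l1",f_scale=.002).x
    # pivot from both balls, dist .1, z .24
    pv=least_squares(lambda x:[np.linalg.norm(b["o"]-[*x,.24])-.1,np.linalg.norm(b["l2"]-[*x,.24])-.1],foot[n]).x
    for nm,P in(("foot",foot[n]),("2ball",pv)):
        v=np.array([*P,.24])-b["l2"];t=lip[n]-[*P,.24]
        an=lambda v:np.degrees([np.arctan2(v[1],v[0]),np.arctan2(-v[2],np.hypot(*v[:2]))]).round(2)
        print(n,nm,P.round(4),b["l2"].round(4),"|v|",np.linalg.norm(v).round(4),"head",an(v),"target",an(t))
E
```

```text
scene foot [0.4915 0.2924] [0.4562 0.3846 0.2479] |v| 0.099 head [-69.06   4.55] target [-70.68   4.28]
scene 2ball [0.4906 0.291 ] [0.4562 0.3846 0.2479] |v| 0.1 head [-69.82   4.5 ] target [-70.45   4.29]
top foot [0.49   0.2878] [0.4591 0.3849 0.2489] |v| 0.1023 head [-72.35   4.98] target [-70.39   4.28]
top 2ball [0.4914 0.2907] [0.4591 0.3849 0.2489] |v| 0.1 head [-71.05   5.1 ] target [-70.8    4.25]
```

Head aim agrees with the target to within about 1°. Next, the knob.

```bash
python3 - <<'E'
from h import *
plan([((.5483,-.052,.365),-96.4)],spd=4)
E
```

```text
from [0.3987 0.5457 0.3626] jaw yaw -160.43
[-0.01, 3.83, 0.37, -0.0699], [-0.01, 3.8, 0.64, -0.0699], [-0.01, 3.74, 0.9, -0.0699], [-0.01, 3.67, 1.16, -0.0699], [-0.01, 3.58, 1.41, -0.0699], [-0.01, 3.48, 1.66, -0.0699], [-0.01, 3.35, 1.9, -0.0699], [-0.01, 3.21, 2.13, -0.0699], [-0.01, 3.05, 2.35, -0.0699], [-0.01, 2.88, 2.55, -0.0699], [-0.01, 2.7, 2.75, -0.0699], [-0.01, 2.5, 2.93, -0.0699], [-0.01, 2.29, 3.1, -0.0699], [-0.01, 2.07, 3.25, -0.0699], [-0.01, 1.84, 3.39, -0.0699], [-0.01, 1.59, 3.51, -0.0699],  -> [ 0.5483 -0.052   0.365 ] -96.4 16
```

>>> move_arm([
  [[0,3.8,0.4,-0.07],[0,3.8,0.6,-0.07],[0,3.7,0.9,-0.07],[0,3.7,1.2,-0.07],[0,3.6,1.4,-0.07],[0,3.5,1.7,-0.07],[0,3.3,1.9,-0.07],[0,3.2,2.1,-0.07]],
])

```text
clock: 6.2
tool_pos: [0.4731, 0.2436, 0.3645]
orientation: [165.4, 89.9, 37.1]
force: [0.5, -0.3, 0.6]
opening: 0.0597
```

>>> move_arm([
  [[0,3.1,2.3,-0.07],[0,2.9,2.5,-0.07],[0,2.7,2.8,-0.07],[0,2.5,2.9,-0.07],[0,2.3,3.1,-0.07],[0,2.1,3.3,-0.07],[0,1.8,3.4,-0.07],[0,1.6,3.5,-0.07]],
], jaw=5.5)

```text
clock: 7.0
tool_pos: [0.5482, -0.0556, 0.3645]
orientation: [99.6, 89.9, 3.3]
force: [1.1, -0.2, 1.3]
opening: 0.0547
```

>>> move_arm([
  [[0,0,0,0],[0,0,0,0]],
])

```text
clock: 7.2
tool_pos: [0.5482, -0.0546, 0.3639]
orientation: [102.2, 90.0, 5.6]
force: [-0.0, -0.2, -0.3]
opening: 0.0547
```

```bash
python3 - <<'E'
from h import *
plan([((.5483,-.052,.30),-96.4),((.5483,-.052,.202),-96.4)])
E
```

```text
from [ 0.5482 -0.0546  0.3639] jaw yaw -96.57
[3.2, -0.01, -0.13, -0.0015], [3.2, -0.01, -0.13, -0.0015],  -> [ 0.5483 -0.052   0.3   ] -96.4 2
[3.27, 0.0, 0.0, -0.0], [3.27, 0.0, 0.0, -0.0], [3.27, 0.0, 0.0, -0.0],  -> [ 0.5483 -0.052   0.202 ] -96.4 3
```

>>> move_arm([
  [[3,0,-0.26,-0.003],[3,0,0,0],[3,0,0,0],[3,0,0,0],[2.5,0,0,0],[1.7,0,0,0],[0,0,0,0]],
])

```text
clock: 7.9
tool_pos: [0.5473, -0.0497, 0.1997]
orientation: [-78.2, 89.8, -174.4]
force: [-0.5, 0.1, -0.2]
opening: 0.0547
```

```bash
python3 - <<'E'
from h import *
o=get_obs();print(o["tool_pos"],o["force"])
p,d=snapshot("scene");np.savez("scene_k.npz",p=p,d=d)
p2,d2=snapshot("top")
a=cv2.resize(p[130:250,130:290,::-1],(640,480),interpolation=cv2.INTER_CUBIC)
b=cv2.resize(p2[130:210,220:300,::-1],(480,480),interpolation=cv2.INTER_CUBIC)
cv2.imwrite("pics/k.png",cv2.resize(np.hstack([a,b]),(800,343)))
plan([((.5483,-.052,.202),-96.4)])
E
```

```text
[ 0.54729234 -0.04966006  0.19967437] [-0.48601788  0.06801819 -0.16910274]
from [ 0.5493 -0.0497  0.2025] jaw yaw -96.14
[0.05, -0.07, 0.24, 0.0045],  -> [ 0.5483 -0.052   0.202 ] -96.4 1
```

View pics/k.png

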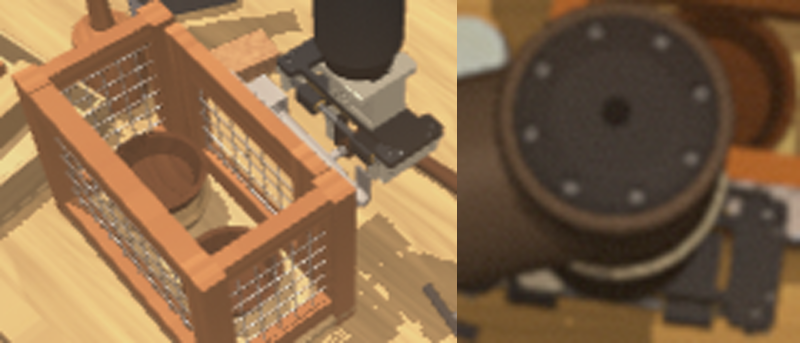

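The gripper straddles the knob. Closing on it.

>>> move_arm([
  [[0,-0.05,0.1,0.004],[0,0,0,0],[0,0,0,0],[0,0,0,0],[0,0,0,0],[0,0,0,0],[0,0,0,0],[0,0,0,0]],
], jaw=0)

```text
clock: 8.8
tool_pos: [0.5489, -0.0529, 0.2021]
orientation: [14.6, 89.8, -81.8]
force: [2.8, -9.2, -0.5]
opening: 0.021
```

```bash
python3 - <<'E'
from h import *
o=get_obs();print(o["tool_pos"],o["force"],o["moment"],o["opening"],o["clock"])
E
```

```text
[ 0.54889617 -0.05285823  0.20213492] [ 2.82160079 -9.19034059 -0.49451365] [-3.20202193 -0.68697157  0.09305524] 0.02104942215514769 8.8
```

>>> move_arm([
  [[0,0,0.15,0],[0,0,0.15,0],[0,0,0,0]],
])

```text
clock: 9.1
tool_pos: [0.5486, -0.054, 0.2019]
orientation: [113.9, 90.0, 17.5]
force: [0.3, 0.4, 1.5]
opening: 0.0212
```

>>> move_arm([
  [[-0.2,0,0,0],[-0.2,0,0,0],[-0.2,0,0,0],[-0.2,0,0,0],[-0.2,0,0,0],[0,0,0,0],[0,0,0,0]],
])

```text
clock: 9.8
tool_pos: [0.548, -0.054, 0.2116]
orientation: [-104.6, 90.0, 159.0]
force: [0.7, 0.2, -5.2]
opening: 0.0214
```

>>> move_arm([
  [[0,0,0.4,0],[0,0,0.4,0],[0,0,0.4,0],[0,0,0.4,0],[0,0,0,0]],
])

```text
clock: 10.3
tool_pos: [0.5463, -0.0708, 0.2116]
orientation: [-27.6, 90.0, -124.1]
force: [1.1, -1.1, -6.6]
opening: 0.0209
```

>>> move_arm([
  [[0,0,0.5,0],[0,0,0.5,0],[0,0,0.5,0],[0,0,0.5,0],[0,0,0.5,0],[0,0,0.1,0],[0,0,0,0],[0,0,0,0]],
])

```text
clock: 11.1
tool_pos: [0.5435, -0.0962, 0.2117]
orientation: [-16.4, 90.0, -112.8]
force: [-1.1, -1.3, -5.2]
opening: 0.021
```

```bash
python3 - <<'E'
from h import *
o=get_obs();print(o["tool_pos"],o["force"],o["moment"],o["opening"],o["clock"])
yaw=np.radians(-6.4);ctr=np.array([.6942,-.1863]);R=np.array([[np.cos(yaw),-np.sin(yaw)],[np.sin(yaw),np.cos(yaw)]])
H=ctr+R@[-.1,-.148];p=o["tool_pos"];v=p[:2]-H;r=np.hypot(*v);print("hinge",H,"knob rel crib",R.T@v,"r",r)
a0=np.arctan2(v[1],v[0]);z=Rn.from_euler("xyz",o["orientation"],degrees=True).as_matrix()[:,2];j0=np.degrees(np.arctan2(z[1],z[0]))
w=[]
for g in np.linspace(0,.36,13)[1:]:
    q=H+r*np.array([np.cos(a0+g),np.sin(a0+g)]);w.append((np.array([*q,p[2]]),j0+np.degrees(g)))
plan(w,p=p)
E
```

```text
[ 0.54349257 -0.09623477  0.21165517] [-1.0900343  -1.28226355 -5.18726565] [-0.23886062  0.14081022 -0.09412956] 0.021033554173856835 11.1
hinge [ 0.57832581 -0.32223076] knob rel crib [-0.05980769  0.22070474] r 0.228664696182533
from [ 0.5435 -0.0962  0.2117] jaw yaw -96.42
[0.0, -0.66, 0.19, -0.03],  -> [ 0.5367 -0.0974  0.2117] -94.7 1
[0.0, -0.66, 0.19, -0.03],  -> [ 0.53   -0.0987  0.2117] -93.0 1
[0.0, -0.66, 0.19, -0.03],  -> [ 0.5233 -0.1003  0.2117] -91.3 1
[0.0, -0.66, 0.19, -0.03],  -> [ 0.5167 -0.102   0.2117] -89.5 1
[0.0, -0.66, 0.19, -0.03],  -> [ 0.5101 -0.104   0.2117] -87.8 1
[0.0, -0.66, 0.19, -0.03],  -> [ 0.5036 -0.1061  0.2117] -86.1 1
[0.0, -0.66, 0.19, -0.03],  -> [ 0.4971 -0.1085  0.2117] -84.4 1
[0.0, -0.66, 0.19, -0.03],  -> [ 0.4908 -0.111   0.2117] -82.7 1
[0.0, -0.66, 0.19, -0.03],  -> [ 0.4845 -0.1137  0.2117] -80.9 1
[0.0, -0.66, 0.19, -0.03],  -> [ 0.4783 -0.1166  0.2117] -79.2 1
[0.0, -0.66, 0.19, -0.03],  -> [ 0.4721 -0.1197  0.2117] -77.5 1
[0.0, -0.66, 0.19, -0.03],  -> [ 0.4661 -0.123   0.2117] -75.8 1
```

>>> move_arm([
  [[0,-0.66,0.19,-0.03],[0,-0.66,0.19,-0.03],[0,-0.66,0.19,-0.03],[0,-0.66,0.19,-0.03],[0,0,0,0]],
])

```text
clock: 11.6
tool_pos: [0.5163, -0.1017, 0.212]
orientation: [95.4, 89.9, 6.0]
force: [1.9, -0.2, -6.2]
opening: 0.0211
```

>>> move_arm([
  [[0,-0.66,0.19,-0.03],[0,-0.66,0.19,-0.03],[0,-0.66,0.19,-0.03],[0,-0.66,0.19,-0.03],[0,-0.66,0.19,-0.03],[0,-0.66,0.19,-0.03],[0,-0.66,0.19,-0.03],[0,-0.66,0.19,-0.03]],
])

```text
clock: 12.4
tool_pos: [0.4667, -0.1222, 0.2121]
orientation: [91.7, 89.9, 16.0]
force: [1.9, 2.1, -4.8]
opening: 0.0211
```

>>> move_arm([
  [[0,0,0,0],[0,0,0,0],[0,0,0,0],[0,0,0,0]],
])

```text
clock: 12.8
tool_pos: [0.4666, -0.1224, 0.2118]
orientation: [74.0, 90.0, -1.8]
force: [2.0, 3.0, -2.5]
opening: 0.0213
```

```bash
python3 - <<'E'
from lamp import *
g=np.array([.4575,.3845,.248]);o=get_obs();print(o["tool_pos"],o["force"],o["moment"],o["opening"])
v=o["tool_pos"][:2]-[.5783,-.3222];print("leaf r",np.hypot(*v),"gate rad",np.arctan2(v[1],v[0])-np.arctan2(-.0962+.3222,.5435-.5783))
run("f",g);ball("f",g)
a=cv2.resize(np.load("scene_f.npz")["p"][:,:,::-1],(800,600),interpolation=cv2.INTER_CUBIC)
cv2.imwrite("pics/f.png",a)
# change of everything else vs start, top view depth
w0=cloud("top",np.load("top0.npz")["d"])[...,2];w1=cloud("top",np.load("top_f.npz")["d"])[...,2]
m=(abs(w1-w0)>.012).astype(np.uint8);m=cv2.morphologyEx(m,cv2.MORPH_OPEN,np.ones((3,3)))
k,l,s,c=cv2.connectedComponentsWithStats(m);print("changed blobs",s[1:].tolist())
E
```

```text
[ 0.46662314 -0.12242476  0.21179935] [ 1.95483386  3.0037457  -2.52048635] [ 0.74602421 -0.55201706  0.03986829] 0.02134313244833912
leaf r 0.2288708516812914 gate rad 0.3569539703660267
scene ball 78 [0.4577 0.3843 0.2478]
scene shade 608 yaw,tilt [-69.27   5.08] radii [0.0052 0.029  0.0416] cost 1.093295379285915e-06
top ball 92 [0.4597 0.3847 0.2479]
top shade 506 yaw,tilt [-66.84   2.9 ] radii [0.0019 0.0283 0.0389] cost 1.2202098559154603e-06
scene 48 [0.4581 0.3852 0.248 ]
top 62 [0.4568 0.3873 0.2501]
dist 0.1029 yaw,tilt [-71.51   5.05]
changed blobs [[129, 160, 227, 224, 21530], [235, 170, 9, 6, 44], [85, 210, 37, 28, 370], [127, 217, 4, 3, 12], [0, 297, 15, 36, 328], [259, 374, 12, 10, 102]]
```

View pics/f.png

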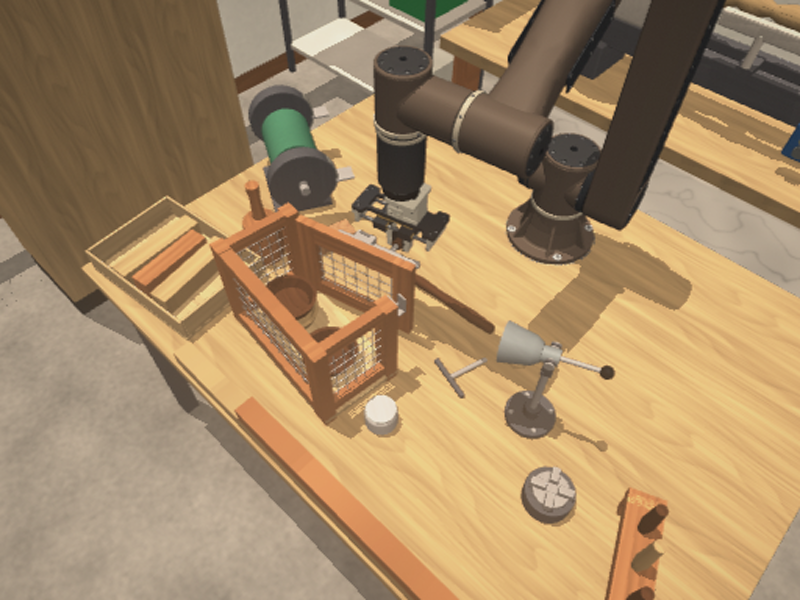

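The gate's free edge stands ajar at about (412,265), with the gripper on the knob at (402,225). The lamp's head points at the keeper, and the tin, key, gouge and chuck are where they were.

```bash
python3 -c "
from plant import close_job
print(close_job())"
```

```text
the job is handed in; nothing more can be done
None
```

The job is done and handed in at about 13 s, with the gripper still holding the gate ajar by the knob.

- **Lamp:** I turned it by its ball. It now shines at about −70 to −71° swivel and 4.5–5° down, against a target of −70.5° and 4.3°. It was in the same place on the last look. Fitting the shade alone disagreed slightly, giving −67 to −69° swivel and 3–5° down. I trusted the ball, because its distance from the pivot came out near the given 100 mm.
- **Bolt:** I lifted the knob 9.7 mm, then drew it back about 42 mm. Contact forces were roughly 5–7 N and there was no snag at the lip. Closing the grip briefly pushed the bolt sideways with about 9 N, which I relieved before lifting.
- **Gate:** It stands at about 0.357 rad, so the free edge is roughly 100 mm out. The spring pulls back with only a few newtons.
- **Other things on the bench:** Those in view look unmoved in the last picture. The arm partly hid the middle of the bench in the top view, so I could not check everything there by numbers.

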